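# Set the rotor hub on the centrifuge spindle's flat

### The job

The clinic centrifuge stands open with its spindle bare: close your fingers on the spindle, feel for the milled flat, and with the fingers gripping across the flat turn the spindle until the flat squarely faces the open service slot in the bowl wall. Then let go, pick up the steel hub from the table and slide it over the spindle's end with its set-screw on that flat, so that the screw points out at the slot and the hub's top is about level with the end of the spindle. Finish while still holding the hub there, gripped between the fingers and clear of the bearing cap below, for a colleague to tighten the screw through the slot; leave the rotor, bottle, jar and jug where they stand.

Things in the scene. Friction and masses are not known exactly. Their poses are not given: they have to be found in the camera images.
- centrifuge: Fixed round white bench centrifuge, lid off, 280 mm across, rim 191 mm above the table. Origin on its axis at table level, z up, x out through its front (panel to 171 mm from the axis, service slot above it). Bowl 233 mm across inside, floor 107 mm up; in its middle a grey bearing cap, top 145 mm up, 36 mm across there and 68 mm at its foot, from which the spindle rises.
- slot (a point): Middle of the service slot, on the outer face of the centrifuge's bowl wall, 160 mm above the table, straight ahead of the axis along the centrifuge's x. The slot is a 40 mm wide notch through the wall, open at the top, from the rim down to 132 mm.
- spindle_end (a point): Centre of the top end of the vertical steel spindle, on the centrifuge's axis, 185 mm above the table. The spindle is 20 mm in diameter, stands 40 mm out of the bearing cap and has a 3 mm chamfer at its end. z up, x towards the flat; turns with the spindle.
- spindle (a joint): Turn of the spindle in rad, anticlockwise seen from above, no stops: 0 when the flat faces the slot exactly (flat's direction = centrifuge x turned by this value about z). Starts at 0.5 to 2.2; bearing friction about 0.04 N m, stays where it is left.
- spindle_flat: The bright milled flat on the spindle's side, 4 mm deep: it lies 6 mm from the axis, so the spindle is 16 mm thick across it, 20 mm elsewhere. 15 mm wide, from 3 mm below the spindle's end 33 mm downwards. Origin in the middle of the flat's face, x straight out of it, z up; turns with the spindle.
- hub: Loose steel collar 44 mm across, 26 mm high, bore 23 mm with a 2 mm lead-in below, 0.15 to 0.30 kg, upright. Origin: centre of its underside, z up, x towards its black set-screw (half height, 8 mm thick, 9 mm out of the side). The screw's tip, 5 mm wide, reaches to 7 mm from the axis in the bore, so the hub goes on only with the screw within about 0.3 rad of the flat; else it jams on the end.
- hub_top (a point): Centre of the hub's top face, 26 mm above its underside; x towards the set-screw. Let go on the spindle, the hub slides down onto the bearing cap, its top 14 mm below the spindle's end.
- rotor: Bystander: aluminium six-place rotor, 170 mm across, 56 mm high, standing on the table. Origin at the centre of its underside.
- bottle: Bystander: clear bottle with a steel cap, 68 mm across, 160 mm high. Origin at the centre of its underside.
- jar: Bystander: amber jar with an orange lid, 54 mm across, 62 mm high. Origin at the centre of its underside.
- jug: Bystander: white enamel jug with a red band and a black handle on its y side (to 106 mm from the axis), 136 mm across, 130 mm high. Origin at the centre of its underside.
Not all that is in view belongs to the job. Of the things that look like the hub, take the one that is nearest to the robot's base at the start.

How it is judged:
On the way:
1. the fingers grip the bare spindle across its flat, with the flat turned to face the slot (within 0.2 rad), the hub still off it (contact force between the fingers and spindle_flat above 1.5 N and value of joint spindle between -0.2 and 0.2 rad and horizontal distance between hub and spindle_end above 0.08 m), for 0.3 s.
At the end, for the whole second after the job is handed in: The hub is on the spindle, gripped by the fingers (over 2 N) and still, its top within 5 mm of level with the spindle's end (so clear of the bearing cap), centred within 4 mm, upright within 0.12 rad, its set-screw over the flat within 0.3 rad, and the flat facing the slot within 0.25 rad (value of joint spindle between -0.25 and 0.25 rad and horizontal distance between hub_top and spindle_end below 0.004 m and z of hub_top in the frame of spindle_end between -0.005 and 0.005 m and angle between hub's own z axis and vertical below 0.12 rad and angle between the x axis of hub and the x axis of spindle_flat, either way round below 0.3 rad and x of spindle_flat in the frame of hub above 0.003 m and contact force between the fingers and hub above 2 N and linear speed of hub below 0.02 m/s); the arm keeps its last pose, push and grip.
It fails at once if the rotor, bottle, jar or jug is pushed more than 30 mm from its place (distance of any of rotor, bottle, jar, jug from where it was at the start of the episode above 0.03 m).
It also fails if it takes over 64 s, if anything falls off the work surface, if the arm or the gripper's body presses on something with over 40 N, if the wrist force passes 120 N, or if a joint passes its speed limit or range.

### The arm

A 7-joint arm with a two-finger parallel gripper is mounted at the origin on the work surface. World frame = base frame: x ahead of the robot, y to its left, z up, the work surface at z = 0. Lengths are in m, angles in rad, forces in N, time in s.
With the tool pointing down it reaches from about 0.4 to 0.85 m from the base axis. Payload 10.4 kg.
Tool frame: the origin (TCP) lies on the centre line of the jaws, within the pads' length; the fingertips stand 14 mm ahead of it and the grasp point (between the pads) lies 5 mm behind it (tip_reach is the z of the fingertips in the tool frame, in m); z points along the fingers, x is the direction in which the jaws open and shut, and the axes are right-handed (so a half turn about z gives the same grasp; the last joint's range is limited). The gripper opens to 87 mm and grips with 3 to 60 N. Pads are 19 mm wide; open, the fingers measure 117 mm over their backs; the gripper's body (75 mm by 190 mm) begins 51 mm behind the grasp point.
Start: joints at [1.211, 0.332, -0.065, 1.46, 0.022, 1.35, -0.088], TCP at [0.207, -0.59, 0.237] pointing down, gripper open.
Joint ranges: [-2.6, 2.6], [-0.5, 2.12], [-1.47, 1.34], [0.16, 2.42], [-1.27, 4.41], [0.06, 2.06], [-2.6, 2.6]. Speed limits (rad/s): [2.22, 2.22, 2.79, 2.79, 3.14, 3.14, 3.14].

### API

Orientations are given as a unit quaternion [x, y, z, w].
In Python, from bench import * gives the robot as it stands.
- The arm moves only by the tool carry_out, never from a script. Its argument "rows" is a list of rows, each a list of 5 numbers: the closure, from -1 (fully open) to 1 (shut), so that 0 is half open, then the shift along the tool's x, y, z in units of 30 mm (1.0 is 30 mm), then the turn about the tool's z in units of 5 degrees (1.0 is 5 degrees). In form: [[jaw, x, y, z, turn], ...]. A call has 1 to 20 rows; each row shifts and turns the pose as measured when the row begins, along the tool's axes as they then stand; what a row does not reach is not made up. A row lasts 1/12 s, in which the tool goes at most 41.7 mm and 7.16 degrees, less where a joint would pass 70% of its speed; a pose out of reach is approached as far as the arm can. A call is refused whole if a number of a shift passes 1 or a number of a turn 1, either way. A call with a gripper value outside its range is refused whole. The fingers move at their own pace and stop on an object; "force" is the grip in N (left out, the last holds). Time passes only in rows, so rows that do not move let the fingers close. It gives the time, the measured TCP pose, the force and the opening at its end, in the units of the state.
- read_state(): the state, without advancing time (a new reading comes with each control period).
- camera(name): name is "side" or "top" or "wrist"; returns the picture (420x560x3 uint8, blue, green, red); there is no depth.
- camera_info(name): a dict with "fx", "fy", "cx", "cy" (pixels), "dist_coeffs" ([k1, k2, p1, p2, k3] as OpenCV has them; the pictures are not rectified), "extrinsics" (4x4, takes a point from camera to world coordinates); the wrist camera has in their place "tool_from_camera" (4x4, takes a point from camera to tool coordinates, whose origin is the TCP and whose axes are the tool frame's). Camera axes: x right, y down, z forward; pixel columns grow to the right and rows downward; lengths in m; the calibration is good to about 2 mm. A picture is of the moment at which its call begins: read the wrist's pose just before it. camera_info takes no time and is no camera call.
- close_job(): hands the job in, once; it reports no verdict.
Trained networks look in the newest picture that a camera, given by its name, has taken for a name from the list of things; names that differ only in an ending like _2 or _b are one class to them, and where a whole thing is asked for, a point or a joint stands for the part that bears it (a point fixed in the world has none). Each returns a list of dicts, best first, with "conf" (0 to 1); they miss things now and then, are a little off and sometimes report something else, mostly with a low value. They report only what shows in the picture. A call takes as long as a camera call. They do not tell look-alikes from the thing itself.
- recognise(query, camera): "box" ([centre column, centre row, width, height] in pixels, round what is visible of it).
- silhouettes(query, camera): "mask" (420x560 bool, what is visible of it) and "box" ([centre column, centre row, width, height] in pixels, round what is visible of it).
- pinpoint(query, camera): "xy" ([column, row] in pixels: a listed point, or the origin of a listed thing).
The state is a dict: "time": time; "joint_positions": joint angles; "joint_vel": joint speeds; "joint_torque": joint torques, N m; "ee_pos": TCP position; "eef_rot": TCP orientation; "ft_force": force on the tool from outside, world axes, zero at the start; "torque": the same for the moment, N m; "width": finger opening in m.
Only numpy, scipy, OpenCV 4.12 (cv2) and the standard library are available. Lean on these libraries where they do the work, as an engineer would, in place of code of your own. Each camera call takes 0.05 s, during which the arm holds its last target. There are 200 camera calls.

## Working session

There is one attempt and no reset: what is moved stays moved. The work goes in short steps, Python scripts to look and compute and a tool call to move; the robot and the scene stay as the last step left them, time stands still between calls to the robot, and variables do not carry over. Pictures are saved under pics/ and viewed, about 8 in all and at most 12, crops included, and the job is handed in when it is done.

Besides the shell and the picture viewer there is one more tool, called after ">>>" as name(argument=value, ...), one argument or row to a line, values as JSON. carry_out: Moves the arm, as the interface text tells. Its arguments: {"type":"object","properties":{"rows":{"type":"array","items":{"type":"array","items":{"type":"number"}}},"force":{"type":"number"}},"required":["rows"]}

```bash
ls; mkdir -p pics
cat > h.py <<'E'
from bench import *
import numpy as np, cv2
from scipy.spatial.transform import Rotation as R
def T(cam,st=None):
    i=camera_info(cam)
    if 'extrinsics' in i: return i,np.array(i['extrinsics'])
    s=st or read_state(); M=np.eye(4); M[:3,:3]=R.from_quat(s['eef_rot']).as_matrix(); M[:3,3]=s['ee_pos']
    return i,M@np.array(i['tool_from_camera'])
def K(i): return np.array([[i['fx'],0,i['cx']],[0,i['fy'],i['cy']],[0,0,1.]])
def ray(cam,px,z,st=None):
    """world point of pixel on plane z"""
    i,M=T(cam,st); u=cv2.undistortPoints(np.array([[px]],float),K(i),np.array(i['dist_coeffs'],float))[0,0]
    d=M[:3,:3]@[u[0],u[1],1]; o=M[:3,3]; return o+d*(z-o[2])/d[2]
def proj(cam,P,st=None):
    i,M=T(cam,st); W=np.linalg.inv(M); 
    return cv2.projectPoints(np.atleast_2d(P).astype(float),cv2.Rodrigues(W[:3,:3])[0],W[:3,3],K(i),np.array(i['dist_coeffs'],float))[0][:,0]
E
python3 - <<'E'
from h import *
s=read_state();print(s)
for c in ['top','side','wrist']:
    im=camera(c); cv2.imwrite(f'pics/{c}0.png',im); i,M=T(c,s); print(c,i['fx'],M.round(3).tolist())
    for q in ['hub','hub_top','slot','spindle_end','spindle_flat','centrifuge','rotor','jar','bottle','jug']:
        print(q,[(np.round(d['xy']).tolist(),round(d['conf'],2)) for d in pinpoint(q,c)])
E
```

```text
pics
{'time': 0.0, 'joint_positions': array([ 1.2114183 ,  0.33291374, -0.0647118 ,  1.46099562,  0.02162677,
        1.349894  , -0.088473  ]), 'joint_vel': array([ 4.60410046e-04, -7.86193152e-05,  2.53358693e-04,  3.65599823e-04,
        2.35151562e-03,  2.77589963e-05,  1.44746724e-03]), 'joint_torque': array([ 6.24523750e-05, -6.23236442e+01,  2.48649978e-02, -3.89894807e+01,
       -6.12189132e-02,  3.96404858e-02,  1.31968795e-04]), 'ee_pos': array([ 0.20639291, -0.58952376,  0.2357019 ]), 'eef_rot': array([ 8.15631510e-01, -5.78571229e-01, -6.43313674e-04, -3.99115797e-04]), 'ft_force': array([-0.08312712, -0.61942762,  0.30607901]), 'torque': array([-0.01121483, -0.03936039, -0.04478745]), 'width': 0.08735914121907172}
top 422.49382375600266 [[-0.02, -0.996, 0.087, 0.491], [-1.0, 0.019, -0.004, 0.013], [0.002, -0.087, -0.996, 1.375], [0.0, 0.0, 0.0, 1.0]]
hub [([145.0, 248.0], 0.73), ([175.0, 247.0], 0.64), ([130.0, 220.0], 0.53)]
hub_top [([176.0, 250.0], 0.63), ([143.0, 245.0], 0.6), ([124.0, 221.0], 0.57)]
slot [([362.0, 190.0], 0.8)]
spindle_end [([343.0, 231.0], 0.55)]

[... 398 characters left out ...]
403.0], 0.61), ([281.0, 386.0], 0.58)]
hub_top [([242.0, 400.0], 0.97), ([289.0, 340.0], 0.87), ([284.0, 378.0], 0.87), ([322.0, 158.0], 0.41)]
slot [([255.0, 164.0], 0.76)]
spindle_end [([292.0, 170.0], 0.55)]
spindle_flat [([291.0, 173.0], 0.48)]
centrifuge [([290.0, 210.0], 0.96)]
rotor [([214.0, 331.0], 0.79), ([216.0, 266.0], 0.49)]
jar [([301.0, 284.0], 0.96)]
bottle [([219.0, 266.0], 0.96), ([290.0, 211.0], 0.15)]
jug [([323.0, 160.0], 0.9)]
wrist 298.34540953466944 [[0.331, -0.906, -0.265, 0.279], [-0.944, -0.318, -0.091, -0.566], [-0.002, 0.28, -0.96, 0.383], [0.0, 0.0, 0.0, 1.0]]
hub []
hub_top []
slot []
spindle_end []
spindle_flat []
centrifuge []
rotor []
jar []
bottle []
jug []
```

View pics/top0.png

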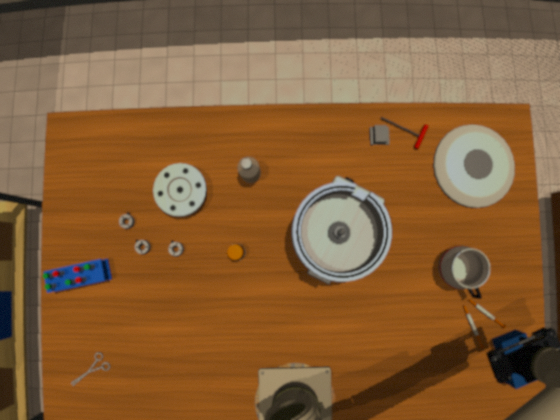

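View pics/side0.png

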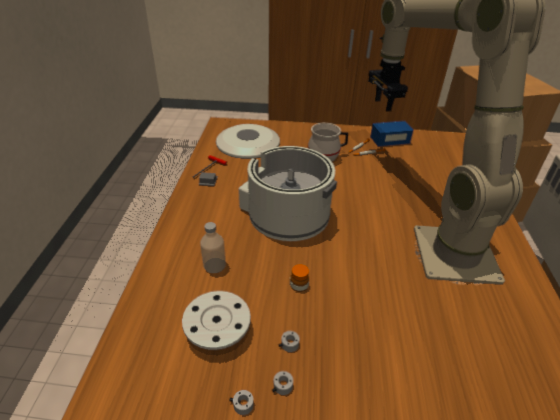

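Run:
```python
from h import *
for n,p in dict(a=(176,250),b=(143,245),c=(124,221)).items(): print('top',n,ray('top',p,.026)[:2])
for n,p in dict(a=(242,400),b=(289,340),c=(284,378)).items(): print('side',n,ray('side',p,.026)[:2])
print('spin',ray('top',(343,231),.185),ray('side',(292,170),.185),'axis0',ray('top',(336,233),0),ray('side',(290,210),0))
print('slot',ray('top',(362,190),.16),ray('side',(255,164),.16))
for n,p,z in [('rotor',(184,193),0),('jar',(237,255),0),('bottle',(248,174),0),('jug',(452,270),0)]: print(n,ray('top',p,z)[:2])
```

```text
top a [0.49630264 0.36984377]
top b [0.51385568 0.47829113]
top c [0.59265158 0.54247391]
side a [0.59666187 0.5422758 ]
side b [0.50526147 0.38132454]
side c [0.50956788 0.48164684]
spin [ 0.54058309 -0.14532477  0.185     ] [ 0.53793958 -0.13419019  0.185     ] axis0 [ 0.54224621 -0.14688103  0.        ] [ 5.38748387e-01 -1.58539987e-01 -1.11022302e-16]
slot [ 0.65982697 -0.20795352  0.16      ] [ 0.66599366 -0.1935765   0.16      ]
rotor [0.68363892 0.35034868]
jar [0.4770595  0.17649715]
bottle [0.7423845  0.13768546]
jug [ 0.41168669 -0.52847622]
```

Look-alikes of the hub in the top view are at (125,221), (141,247) and (175,249). The nearest to the base is (175,249), at about (0.50, 0.375) and 0.62 m away. The spindle is at about (0.54, -0.145) and the slot bears about -25°. Bystanders: rotor (180,190), bottle (248,170), jar (236,252), jug (465,268). I'll go above the spindle first.

>>> carry_out(
  rows=[
    [-1, -0.64, -0.96, -0.15, 0],
    [-1, -0.64, -0.96, -0.15, 0],
    [-1, -0.64, -0.96, -0.15, 0],
    [-1, -0.64, -0.96, -0.15, 0],
    [-1, -0.64, -0.96, -0.15, 0],
    [-1, -0.64, -0.96, -0.15, 0],
    [-1, -0.64, -0.96, -0.15, 0],
    [-1, -0.64, -0.96, -0.15, 0],
    [-1, -0.64, -0.96, -0.15, 0],
    [-1, -0.64, -0.96, 0, 0],
    [-1, -0.64, -0.96, 0, 0],
    [-1, -0.64, -0.96, 0, 0],
    [-1, -0.64, -0.96, 0, 0],
    [-1, -0.64, -0.96, 0, 0],
    [-1, -0.64, -0.96, 0, 0],
    [-1, -0.64, -0.96, 0, 0],
  ],
)

```text
time: 2.98
ee_pos: [0.5498, -0.1363, 0.2789]
eef_rot: [0.811, -0.586, 0.002, 0.002]
ft_force: [0.6, -0.2, 0.2]
width: 0.0871
```

```bash
cat >> h.py <<'E'
def plan(xyz,yaw=None):
    """shift in tool units (30 mm) and turn in 5-deg units to reach xyz, tool-x heading yaw (deg, mod 180)"""
    s=read_state(); m=R.from_quat(s['eef_rot']).as_matrix(); d=m.T@(np.array(xyz)-s['ee_pos'])/.03
    h=np.degrees(np.arctan2(m[1,0],m[0,0])); 
    t=None if yaw is None else -(((yaw-h+90)%180)-90)/5
    print('t',round(s['time'],2),'pos',s['ee_pos'].round(4),'head',round(h,1),'j7',s['joint_positions'][6].round(2),'w',s['width'].round(4),'F',s['ft_force'].round(1)); print('shift',d.round(2),'turn',t, 'tilt',m[:,2].round(3))
E
python3 - <<'E'
from h import *
plan([.54,-.146,.27],-25)
print(read_state()['joint_positions'])
cv2.imwrite('pics/w1.png',cv2.resize(camera('wrist'),(800,600)))
for q in ['spindle_end','spindle_flat','slot']: print(q,[(np.round(d['xy']).tolist(),round(d['conf'],2)) for d in pinpoint(q,'wrist')])
E
```

```text
Traceback (most recent call last):
  File "h.py", line 22, in plan
    print('t',round(s['time'],2),'pos',s['ee_pos'].round(4),'head',round(h,1),'j7',s['joint_positions'][6].round(2),'w',s['width'].round(4),'F',s['ft_force'].round(1)); print('shift',d.round(2),'turn',t, 'tilt',m[:,2].round(3))
                                                                                                                        ^^^^^^^^^^^^^^^^
AttributeError: 'float' object has no attribute 'round'
```

```bash
sed -i "s/s\['width'\].round(4)/round(s['width'],4)/" h.py
python3 - <<'E'
from h import *
plan([.54,-.146,.27],-25)
print(read_state()['joint_positions'])
cv2.imwrite('pics/w1.png',cv2.resize(camera('wrist'),(800,600)))
for q in ['spindle_end','spindle_flat','slot']: print(q,[(np.round(d['xy']).tolist(),round(d['conf'],2)) for d in pinpoint(q,'wrist')])
E
```

```text
t 2.98 pos [ 0.5498 -0.1363  0.2789] head -71.7 j7 -1.17 w 0.0871 F [ 0.6 -0.2  0.2]
shift [0.2  0.41 0.3 ] turn -9.341192395500467 tilt [ 0.001 -0.006 -1.   ]
[ 0.56849034  0.21656057 -0.47902746  1.53711726  0.10688139  1.41059264
 -1.16935567]
spindle_end [([285.0, 220.0], 0.66)]
spindle_flat []
slot [([402.0, 101.0], 0.79)]
```

View pics/w1.png

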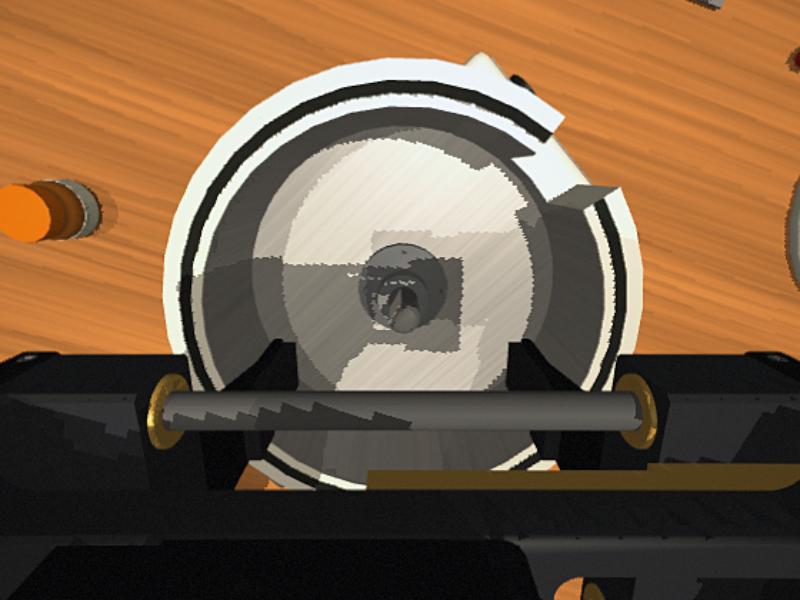

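Wrist view: centrifuge with the spindle near (403,300) of 800x600, slot at upper right (575,165), jar at the left. I need a close crop for the flat.

Run:
```python
from h import *
im=camera('wrist'); cv2.imwrite('pics/w2.png',cv2.resize(im[160:250,225:345],(800,600),interpolation=cv2.INTER_CUBIC))
print('spin',ray('wrist',(285,220),.185),'slot',ray('wrist',(402,101),.16))
c=np.array([.541,-.145]); print('tooldirs',read_state()['eef_rot'])
```

```text
spin [ 0.54453995 -0.1450892   0.185     ] slot [ 0.66754841 -0.20816094  0.16      ]
tooldirs [ 0.81059614 -0.58559658  0.00206178  0.00250815]
```

View pics/w2.png

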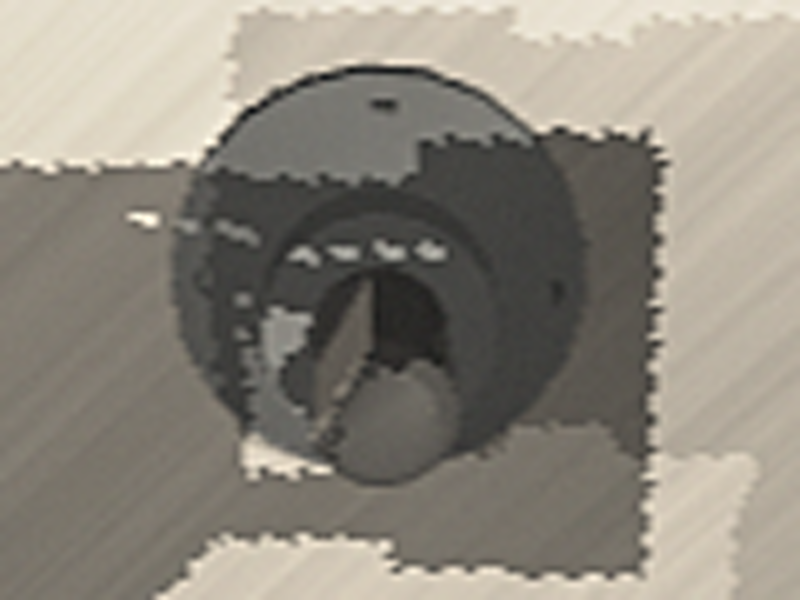

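Run:
```python
from h import *
f=lambda p:(225+p[0]/6.667-.43,160+p[1]/6.667-.43)
for a,b,z in [((330,437),(370,370),.182),((318,365),(375,276),.149)]:
    A=ray('wrist',f(a),z)[:2];B=ray('wrist',f(b),z)[:2]; d=B-A; n=np.array([-d[1],d[0]]); 
    print(A,B,np.linalg.norm(d),'normal deg',np.degrees(np.arctan2(n[1],n[0])))
print('top centre',ray('wrist',f((400,425)),.185))
print('cap edge L/R/T',[ray('wrist',f(p),.145)[:2].round(4) for p in [(180,260),(583,290),(380,65)]])
s=np.array([.666,-.206]);c=np.array([.542,-.145]);d=s-c;print('slot deg',np.degrees(np.arctan2(d[1],d[0])),np.linalg.norm(d))
# wrist slot edges at rim: full 800 px coordinates /800*560
for p in [(545,130),(590,190)]: print(ray('wrist',(p[0]*.7,p[1]*.7),.191))
```

```text
[ 0.53618324 -0.13795637] [ 0.54649924 -0.14002745] 0.010521841666477356 normal deg 78.64798460219411
[ 0.53471765 -0.13602842] [ 0.55010806 -0.13970411] 0.01582326191473581 normal deg 76.56765746465511
top centre [ 0.54158588 -0.14568902  0.185     ]
cap edge L/R/T [array([ 0.5425, -0.1123]), array([ 0.5566, -0.1697]), array([ 0.5787, -0.131 ])]
slot deg -26.19420988624993 0.13819189556555045
[ 0.66376601 -0.17994266  0.191     ]
[ 0.64371179 -0.21502499  0.191     ]
```

Crop: the bright flat lies on the spindle's upper-left, with end face at (400,425) and chord (330,437)–(370,370). Its normal is about 77° in the world and the slot is about -25.5°, so the spindle value is about 1.8 rad. Next I turn the jaws to -103° and go down.

>>> carry_out(
  rows=[
    [-1, 0, 0, 0, 1],
    [-1, 0, 0, 0, 1],
    [-1, 0, 0, 0, 1],
    [-1, 0, 0, 0, 1],
    [-1, 0, 0, 0, 1],
    [-1, 0, 0, 0, 1],
    [-1, 0, 0, 0, 0.3],
    [-1, 0, 0, 0, 0],
  ],
)

```text
time: 3.9
ee_pos: [0.543, -0.1525, 0.2792]
eef_rot: [-0.602, 0.799, -0.005, -0.004]
ft_force: [-0.1, -0.5, 0.6]
width: 0.0867
```

```bash
python3 -c "
from h import *
plan([.542,-.1455,.166],77)"
```

```text
t 3.9 pos [ 0.543  -0.1525  0.2792] head -106.0 j7 -1.73 w 0.0867 F [-0.1 -0.5  0.6]
shift [-0.26  0.11  3.77] turn -0.5980728775192233 tilt [-0.001 -0.012 -1.   ]
```

>>> carry_out(
  rows=[
    [-1, 0, 0, 0, -1],
    [-1, 0, 0, 0, -1],
    [-1, 0, 0, 0, -1],
    [-1, 0, 0, 0, -1],
    [-1, 0, 0, 0, -1],
    [-1, 0, 0, 0, -1],
    [-1, 0, 0, 0, -1],
    [-1, 0, 0, 0, -1],
    [-1, 0, 0, 0, -1],
    [-1, 0, 0, 0, -1],
    [-1, 0, 0, 0, -1],
    [-1, 0, 0, 0, -1],
    [-1, 0, 0, 0, -1],
    [-1, 0, 0, 0, -1],
    [-1, 0, 0, 0, -1],
    [-1, 0, 0, 0, -1],
    [-1, 0, 0, 0, -1],
    [-1, 0, 0, 0, -1],
  ],
)

```text
time: 5.4
ee_pos: [0.532, -0.177, 0.2812]
eef_rot: [0.994, -0.108, -0.0, 0.011]
ft_force: [0.3, 0.1, -1.3]
width: 0.0869
```

>>> carry_out(
  rows=[
    [-1, 0, 0, 0, -1],
    [-1, 0, 0, 0, -1],
    [-1, 0, 0, 0, -1],
    [-1, 0, 0, 0, -1],
    [-1, 0, 0, 0, -1],
    [-1, 0, 0, 0, -1],
    [-1, 0, 0, 0, -1],
    [-1, 0, 0, 0, -1],
    [-1, 0, 0, 0, -1],
    [-1, 0, 0, 0, -1],
    [-1, 0, 0, 0, -1],
    [-1, 0, 0, 0, -1],
    [-1, 0, 0, 0, -1],
    [-1, 0, 0, 0, -1],
    [-1, 0, 0, 0, -1],
    [-1, 0, 0, 0, -1],
    [-1, 0, 0, 0, -1],
    [-1, 0, 0, 0, 0],
  ],
)

```text
time: 6.9
ee_pos: [0.5201, -0.2008, 0.2827]
eef_rot: [0.785, 0.62, -0.013, 0.011]
ft_force: [0.0, -0.0, -0.5]
width: 0.0872
```

```bash
python3 -c "
from h import *
plan([.542,-.1455,.166],77)"
```

```text
t 6.9 pos [ 0.5201 -0.2008  0.2827] head 76.6 j7 1.49 w 0.0872 F [ 0.  -0.  -0.5]
shift [2.09 0.28 3.82] turn -0.08122384302846228 tilt [-0.006 -0.034 -0.999]
```

>>> carry_out(
  rows=[
    [-1, 0.7, 0.1, 0.3, 0],
    [-1, 0.7, 0.1, 0.3, 0],
    [-1, 0.7, 0.1, 0.3, 0],
    [-1, 0, 0, 0, 0],
  ],
)

```text
time: 7.23
ee_pos: [0.5424, -0.1468, 0.2531]
eef_rot: [0.79, 0.612, -0.014, 0.013]
ft_force: [-0.1, 0.2, -0.4]
width: 0.087
```

>>> carry_out(
  rows=[
    [-1, 0, 0, 0, 0],
    [-1, 0, 0, 0, 0],
    [-1, 0, 0, 0, 0],
    [-1, 0, 0, 0, 0],
  ],
)

```text
time: 7.57
ee_pos: [0.5414, -0.1497, 0.2535]
eef_rot: [0.793, 0.609, -0.014, 0.013]
ft_force: [0.1, 0.4, -0.3]
width: 0.0869
```

```bash
python3 -c "
from h import *
plan([.542,-.1455,.166],77)"
```

```text
t 7.57 pos [ 0.5414 -0.1497  0.2535] head 75.1 j7 1.34 w 0.0869 F [ 0.1  0.4 -0.3]
shift [ 0.25 -0.03  2.91] turn -0.3821902288210879 tilt [-0.006 -0.038 -0.999]
```

>>> carry_out(
  rows=[
    [-1, 0.07, 0, 0.6, -0.15],
    [-1, 0.07, 0, 0.6, -0.15],
    [-1, 0.07, 0, 0.6, -0.15],
    [-1, 0.07, 0, 0.6, -0.15],
    [-1, 0.07, 0, 0.5, -0.15],
  ],
)

```text
time: 7.98
ee_pos: [0.5453, -0.1487, 0.1687]
eef_rot: [0.775, 0.632, -0.013, 0.018]
ft_force: [-0.4, 0.5, 0.5]
width: 0.0868
```

Run:
```python
from h import *
plan([.542,-.1455,.166],77)
im=camera('wrist'); cv2.imwrite('pics/w3.png',im[80:380,140:440])
print([(np.round(d['xy']).tolist(),round(d['conf'],2), ray('wrist',d['xy'],.185).round(4)) for d in pinpoint('spindle_end','wrist')])
```

```text
t 7.98 pos [ 0.5453 -0.1487  0.1687] head 78.4 j7 1.34 w 0.0868 F [-0.4  0.5  0.5]
shift [ 0.09 -0.13  0.09] turn 0.2775028546945322 tilt [ 0.002 -0.044 -0.999]
[([296.0, 271.0], 0.95, array([ 0.5392, -0.1406,  0.185 ]))]
```

View pics/w3.png

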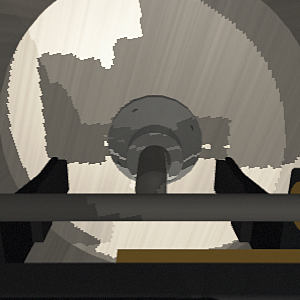

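View: the spindle stands between the fingers at column 152 of the crop, with the finger pads at 62 and 222, and is slightly off centre. I'll nudge and close gently.

>>> carry_out(
  rows=[
    [-1, 0.15, -0.18, 0.1, 0.15],
    [1, 0.02, 0, 0, 0],
    [1, 0.02, 0, 0, 0],
    [1, 0.02, 0, 0, 0],
    [1, 0.02, 0, 0, 0],
    [1, 0.02, 0, 0, 0],
  ],
  force=12,
)

```text
time: 8.58
ee_pos: [0.5417, -0.1411, 0.1688]
eef_rot: [0.781, 0.625, -0.012, 0.019]
ft_force: [-0.6, -0.4, -0.3]
width: 0.0614
```

```bash
python3 -c "
from h import *
plan([.5405,-.1430,.166],77);print(read_state()['torque'])"
```

```text
t 8.58 pos [ 0.5417 -0.1411  0.1688] head 77.3 j7 1.32 w 0.0614 F [-0.6 -0.4 -0.3]
shift [-0.07 -0.03  0.1 ] turn 0.05946082960255126 tilt [ 0.004 -0.045 -0.999]
[ 0.14505035 -0.15844794  0.02320725]
```

>>> carry_out(
  rows=[
    [1, 0, 0, 0.1, 0],
    [1, 0, 0, 0, 0],
    [1, 0, 0, 0, 0],
    [1, 0, 0, 0, 0],
    [1, 0, 0, 0, 0],
    [1, 0, 0, 0, 0],
    [1, 0, 0, 0, 0],
    [1, 0, 0, 0, 0],
    [1, 0, 0, 0, 0],
    [1, 0, 0, 0, 0],
    [1, 0, 0, 0, 0],
  ],
)

```text
time: 9.5
ee_pos: [0.542, -0.1423, 0.1662]
eef_rot: [0.781, 0.624, -0.012, 0.019]
ft_force: [0.0, -0.3, 0.3]
width: 0.0164
```

```bash
python3 -c "
from h import *
plan([.5405,-.1430,.166],77);print(read_state()['torque'])"
```

```text
t 9.5 pos [ 0.542  -0.1423  0.1662] head 77.2 j7 1.32 w 0.0164 F [ 0.  -0.3  0.3]
shift [-0.03 -0.04  0.01] turn 0.04674295958631376 tilt [ 0.005 -0.046 -0.999]
[ 0.21140644 -0.09650834 -0.02878451]
```

Opening is 16.4 mm, so the grip is across the flat. Turning clockwise.

>>> carry_out(
  rows=[
    [1, 0, 0, 0, 0.3],
    [1, 0, 0, 0, 0.7],
    [1, 0, 0, 0, 0.8],
    [1, 0, 0, 0, 0.8],
    [1, 0, 0, 0, 0.8],
    [1, 0, 0, 0, 0.8],
    [1, 0, 0, 0, 0.8],
    [1, 0, 0, 0, 0.8],
    [1, 0, 0, 0, 0.8],
    [1, 0, 0, 0, 0.8],
    [1, 0, 0, 0, 0.8],
    [1, 0, 0, 0, 0.8],
  ],
  force=30,
)

```text
time: 10.5
ee_pos: [0.5406, -0.1418, 0.1662]
eef_rot: [0.965, 0.261, -0.005, 0.022]
ft_force: [-0.4, 0.5, 0.6]
width: 0.0157
```

```bash
python3 -c "
from h import *
plan([.5405,-.1430,.166],-25.5);print(read_state()['torque'])"
```

```text
t 10.5 pos [ 0.5406 -0.1418  0.1662] head 30.2 j7 0.53 w 0.0157 F [-0.4  0.5  0.6]
shift [-0.02  0.03  0.01] turn 11.141453419265579 tilt [ 0.001 -0.045 -0.999]
[0.21453144 0.02819925 0.04817207]
```

>>> carry_out(
  rows=[
    [1, 0, 0, 0, 0.8],
    [1, 0, 0, 0, 0.8],
    [1, 0, 0, 0, 0.8],
    [1, 0, 0, 0, 0.8],
    [1, 0, 0, 0, 0.8],
    [1, 0, 0, 0, 0.8],
    [1, 0, 0, 0, 0.8],
    [1, 0, 0, 0, 0.8],
    [1, 0, 0, 0, 0.8],
    [1, 0, 0, 0, 0.8],
    [1, 0, 0, 0, 0.8],
    [1, 0, 0, 0, 0.8],
    [1, 0, 0, 0, 0.6],
    [1, 0, 0, 0, 0],
  ],
)

```text
time: 11.67
ee_pos: [0.54, -0.1403, 0.1661]
eef_rot: [0.979, -0.203, 0.004, 0.021]
ft_force: [1.4, -0.8, 0.7]
width: 0.0157
```

```bash
python3 -c "
from h import *
plan([.5405,-.1430,.166],-25.5);print(read_state()['torque'])
im=camera('wrist'); cv2.imwrite('pics/w4.png',im)
for q in ['slot','spindle_flat','centrifuge']: print(q,[(np.round(d['xy']).tolist(),round(d['conf'],2), ray('wrist',d['xy'],.16).round(4)) for d in pinpoint(q,'wrist')])"
```

```text
t 11.67 pos [ 0.54   -0.1403  0.1661] head -23.5 j7 -0.38 w 0.0157 F [ 1.4 -0.8  0.7]
shift [0.05 0.08 0.01] turn 0.40630727214940804 tilt [-0.001 -0.044 -0.999]
[ 0.09059584  0.28488575 -0.01886785]
slot []
spindle_flat []
centrifuge [([279.0, 189.0], 0.68, array([ 0.5555, -0.1028,  0.16  ]))]
```

>>> carry_out(
  rows=[
    [1, 0, 0, 0, 0.4],
    [1, 0, 0, 0, 0],
    [1, 0, 0, 0, 0],
    [1, 0, 0, 0, 0],
    [1, 0, 0, 0, 0],
    [1, 0, 0, 0, 0],
  ],
)

```text
time: 12.37
ee_pos: [0.54, -0.1403, 0.166]
eef_rot: [0.976, -0.215, 0.004, 0.021]
ft_force: [0.9, -2.1, -0.2]
width: 0.0157
```

```bash
python3 -c "
from h import *
plan([.5405,-.1430,.166],-26);print(read_state()['torque'])"
```

```text
t 12.37 pos [ 0.54   -0.1403  0.166 ] head -24.9 j7 -0.41 w 0.0157 F [ 0.9 -2.1 -0.2]
shift [0.05 0.08 0.01] turn 0.22991711927543576 tilt [-0.001 -0.043 -0.999]
[ 0.15279281  0.29467924 -0.07072653]
```

>>> carry_out(
  rows=[
    [-1, 0, 0, 0, 0],
    [-1, 0, 0, 0, 0],
    [-1, 0, 0, 0, 0],
    [-1, 0, 0, 0, 0],
    [-1, 0, 0, 0, 0],
    [-1, 0, 0, -0.5, 0],
    [-1, 0, 0, -0.8, 0],
    [-1, 0, 0, -0.8, 0],
    [-1, 0, 0, -0.8, 0],
    [-1, 0, 0, -0.3, 0],
  ],
)

```text
time: 13.2
ee_pos: [0.5382, -0.1351, 0.2621]
eef_rot: [0.977, -0.214, 0.001, 0.021]
ft_force: [0.6, 0.7, -0.3]
width: 0.0743
```

Run:
```python
from h import *
plan([.50,.33,.25])
im=camera('wrist'); cv2.imwrite('pics/w5.png',cv2.resize(im[100:340,120:440],(800,600)))
for q in ['slot','spindle_end','spindle_flat']: print(q,[(np.round(d['xy']).tolist(),round(d['conf'],2), ray('wrist',d['xy'],.185).round(4)) for d in pinpoint(q,'wrist')])
# expected pixels of tool axis: where's a table point under TCP?
for dy in (-.1,-.05,0): 
    s=read_state();m=R.from_quat(s['eef_rot']).as_matrix();print(dy,proj('wrist',s['ee_pos']+m@[0,dy,.22]))
```

```text
t 13.2 pos [ 0.5382 -0.1351  0.2621] head -24.7 j7 -0.37 w 0.0743 F [ 0.6  0.7 -0.3]
shift [ -7.64 -13.56  -0.22] turn None tilt [-0.007 -0.041 -0.999]
slot []
spindle_end [([286.0, 220.0], 0.62, array([ 0.5408, -0.14  ,  0.185 ]))]
spindle_flat []
-0.1 [[280.76695719  97.35782465]]
-0.05 [[280.7719701  141.49118096]]
0 [[280.77653518 182.26980297]]
```

View pics/w5.png

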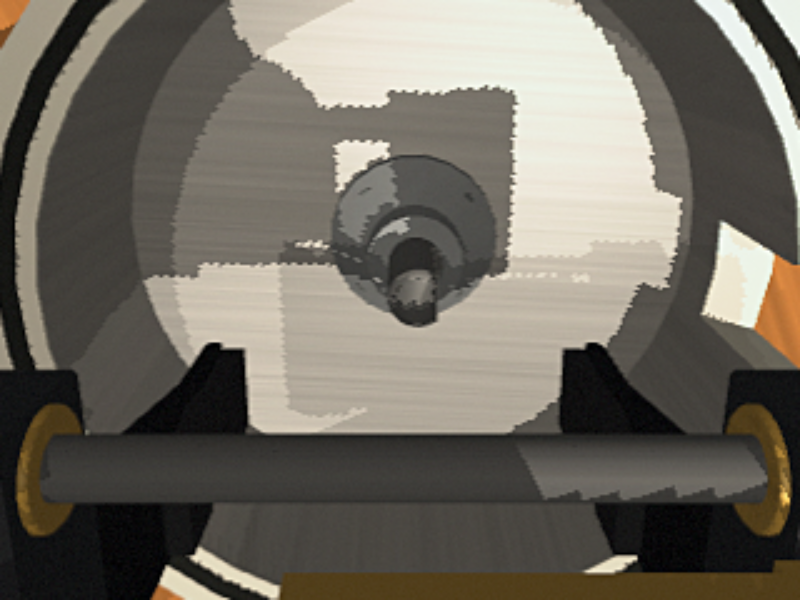

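The flat faces right toward the slot gap, with the straight chord at column 437 of the crop. The spindle end is at about (0.541, -0.140). Now to the hub.

>>> carry_out(
  rows=[
    [-1, -0.5, -0.93, 0, 0],
    [-1, -0.5, -0.93, 0, 0],
    [-1, -0.5, -0.93, 0, 0],
    [-1, -0.5, -0.93, 0, 0],
    [-1, -0.5, -0.93, 0, 0],
    [-1, -0.5, -0.93, 0, 0],
    [-1, -0.5, -0.93, 0, 0],
    [-1, -0.5, -0.93, 0, 0],
    [-1, -0.5, -0.93, 0, 0],
    [-1, -0.5, -0.93, 0, 0],
    [-1, -0.5, -0.93, 0, 0],
    [-1, -0.5, -0.93, 0, 0],
    [-1, -0.5, -0.93, 0, 0],
    [-1, -0.5, -0.93, 0, 0],
    [-1, -0.5, -0.93, 0, 0],
    [-1, -0.2, -0.3, 0, 0],
  ],
)

```text
time: 14.73
ee_pos: [0.4956, 0.3595, 0.2057]
eef_rot: [0.975, -0.22, -0.019, 0.03]
ft_force: [-1.1, -0.3, 0.4]
width: 0.087
```

Run:
```python
from h import *
plan([.50,.375,.25])
print(read_state()['joint_positions'].round(2))
im=camera('wrist'); 
ok=None
for q in ['hub','hub_top']:
    for d in pinpoint(q,'wrist'): print(q,np.round(d['xy'],1).tolist(),round(d['conf'],2), ray('wrist',d['xy'],.026 if q=='hub_top' else 0).round(4)); ok=ok or d['xy']
x,y=map(int,ok or (281,182)); x=min(max(x,80),480);y=min(max(y,60),360); print(x-80,y-60)
cv2.imwrite('pics/w6.png',cv2.resize(im[y-60:y+60,x-80:x+80],(800,600),interpolation=cv2.INTER_CUBIC))
```

```text
t 14.73 pos [0.4956 0.3595 0.2057] head -25.5 j7 -1.36 w 0.087 F [-1.1 -0.3  0.4]
shift [-0.13 -0.43 -1.5 ] turn None tilt [-0.051 -0.049 -0.997]
[-0.16  0.47 -0.74  1.44  0.31  1.42 -1.36]
hub [248.9, 65.1] 0.97 [0.5114 0.4798 0.    ]
hub [284.4, 160.2] 0.74 [0.5021 0.3721 0.    ]
hub_top [246.7, 59.6] 0.91 [0.5154 0.4793 0.026 ]
hub_top [284.5, 166.4] 0.67 [0.5033 0.3681 0.026 ]
168 5
```

View pics/w6.png

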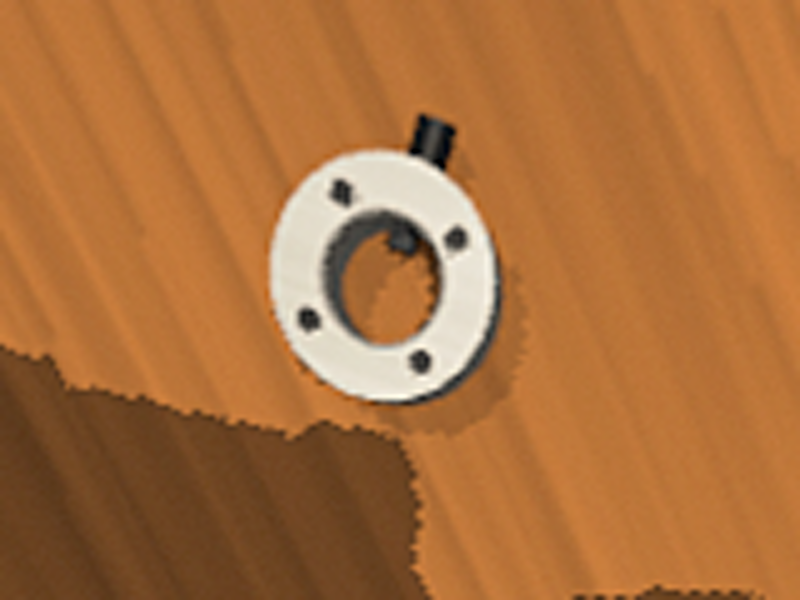

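That crop is the second look-alike at (249,62) in the wrist picture. The chosen hub, nearest the base, is at (284,163), about (0.503, 0.370). I'll crop it.

Run:
```python
from h import *
im=camera('wrist'); 
cv2.imwrite('pics/w7.png',cv2.resize(im[103:223,204:364],(800,600),interpolation=cv2.INTER_CUBIC)); plan([.503,.37,.02])
```

```text
t 14.93 pos [0.4982 0.3542 0.2069] head -25.8 j7 -1.36 w 0.087 F [ 0.4 -0.2 -0.3]
shift [ 0.05 -0.96  6.18] turn None tilt [-0.049 -0.051 -0.997]
```

View pics/w7.png

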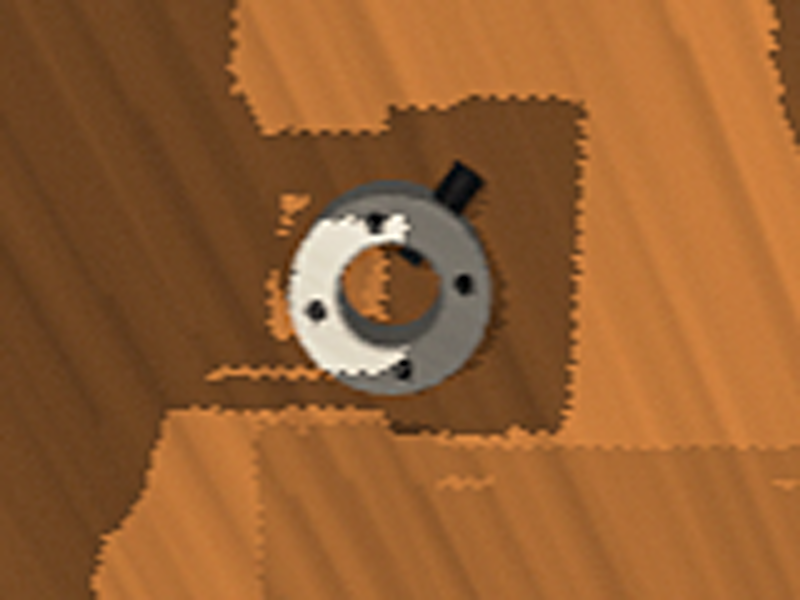

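Crop: hub ring centre is about (391,295), with the black screw pointing up-right, its end at (465,183).

Run:
```python
from h import *
f=lambda p:(204+p[0]/5-.4,103+p[1]/5-.4)
C=ray('wrist',f((391,297)),.026); S=ray('wrist',f((466,181)),.013); S2=ray('wrist',f((445,205)),.013)
print('C',C,'S',S,np.linalg.norm((S-C)[:2]))
for q in (S,S2): print('screw deg',np.degrees(np.arctan2(*(q-C)[1::-1])))
print('ring',[ray('wrist',f(p),.026)[:2].round(4) for p in [(290,297),(492,297),(391,395)]])
plan([*C[:2],.02])
```

```text
C [0.50392866 0.37230525 0.026     ] S [0.52873573 0.38617062 0.013     ] 0.028418990986738148
screw deg 29.20205742223027
screw deg 31.13956342125509
ring [array([0.484 , 0.3818]), array([0.5238, 0.3628]), array([0.4943, 0.3524])]
t 14.93 pos [0.4982 0.3542 0.2069] head -25.8 j7 -1.36 w 0.087 F [ 0.4 -0.2 -0.3]
shift [ 0.04 -1.04  6.18] turn None tilt [-0.049 -0.051 -0.997]
```

>>> carry_out(
  rows=[
    [-1, 0, -0.15, 0.3, 1],
    [-1, 0, -0.15, 0.3, 1],
    [-1, 0, -0.15, 0.4, 1],
    [-1, 0, -0.15, 0.4, 1],
    [-1, 0, -0.1, 0.4, 1],
    [-1, 0, 0, 0.3, 1],
    [-1, 0, 0, 0, 0.4],
    [-1, 0, 0, 0, 0],
  ],
)

```text
time: 15.6
ee_pos: [0.516, 0.35, 0.1388]
eef_rot: [0.863, -0.504, -0.005, 0.037]
ft_force: [0.4, -0.4, 0.1]
width: 0.0873
```

```bash
python3 -c "
from h import *
plan([.504,.3723,.021],-60)"
```

```text
t 15.6 pos [0.516  0.35   0.1388] head -60.5 j7 -1.94 w 0.0873 F [ 0.4 -0.4  0.1]
shift [-0.96 -0.28  3.89] turn -0.10232765092374052 tilt [-0.045 -0.059 -0.997]
```

>>> carry_out(
  rows=[
    [-1, -0.2, -0.06, 0.5, 0],
    [-1, -0.2, -0.06, 0.6, 0],
    [-1, -0.2, -0.06, 0.6, 0],
    [-1, -0.2, -0.06, 0.5, 0],
    [-1, -0.2, -0.06, 0.3, 0],
    [-1, 0, 0, 0, 0],
  ],
)

```text
time: 16.1
ee_pos: [0.5117, 0.3676, 0.0613]
eef_rot: [0.861, -0.507, -0.002, 0.036]
ft_force: [-0.9, -0.1, -0.3]
width: 0.0868
```

Run:
```python
from h import *
plan([.504,.3723,.021],-60); camera('wrist')
for q in ['hub','hub_top']:
    for d in pinpoint(q,'wrist'): print(q,np.round(d['xy'],1).tolist(),round(d['conf'],2), ray('wrist',d['xy'],.026 if q=='hub_top' else 0).round(4))
```

```text
t 16.1 pos [0.5117 0.3676 0.0613] head -60.9 j7 -2.01 w 0.0868 F [-0.9 -0.1 -0.3]
shift [-0.31  0.06  1.34] turn -0.17042169534961432 tilt [-0.04  -0.061 -0.997]
hub [120.9, 145.0] 0.98 [0.5112 0.4853 0.    ]
hub [263.1, 227.2] 0.87 [0.5032 0.3736 0.    ]
hub_top [102.0, 151.7] 0.97 [0.5117 0.4848 0.026 ]
hub_top [260.7, 242.6] 0.63 [0.503  0.3748 0.026 ]
```

>>> carry_out(
  rows=[
    [-1, -0.12, 0, 0.45, -0.1],
    [-1, -0.12, 0, 0.45, -0.05],
    [-1, -0.1, 0, 0.4, 0],
  ],
)

```text
time: 16.5
ee_pos: [0.5102, 0.3755, 0.0272]
eef_rot: [0.864, -0.502, 0.001, 0.031]
ft_force: [-0.2, 0.0, -0.9]
width: 0.0872
```

```bash
python3 -c "
from h import *
plan([.5035,.3733,.021],-60)"
```

```text
t 16.5 pos [0.5102 0.3755 0.0272] head -60.2 j7 -2.02 w 0.0872 F [-0.2  0.  -0.9]
shift [-0.05  0.22  0.22] turn -0.04738424873436316 tilt [-0.03  -0.055 -0.998]
```

>>> carry_out(
  rows=[
    [-1, -0.05, 0.2, 0.2, 0],
    [1, 0, 0.03, 0, 0],
    [1, 0, 0.02, 0, 0],
    [1, 0, 0, 0, 0],
    [1, 0, 0, 0, 0],
    [1, 0, 0, 0, 0],
    [1, 0, 0, 0, 0],
    [1, 0, 0, 0, 0],
    [1, 0, 0, 0, 0],
    [1, 0, 0, 0, 0],
    [1, 0, 0, 0, 0],
  ],
  force=20,
)

```text
time: 17.42
ee_pos: [0.5002, 0.3723, 0.0183]
eef_rot: [0.865, -0.501, 0.0, 0.033]
ft_force: [0.2, 0.0, -0.2]
width: 0.0441
```

```bash
python3 -c "
from h import *
plan([.5035,.3733,.021],-60)"
```

```text
t 17.42 pos [0.5002 0.3723 0.0183] head -60.2 j7 -2.03 w 0.0441 F [ 0.2  0.  -0.2]
shift [ 0.03 -0.11 -0.1 ] turn -0.03120656167300524 tilt [-0.032 -0.056 -0.998]
```

>>> carry_out(
  rows=[
    [1, 0, 0, -0.4, 0],
    [1, 0, 0, -0.8, 0],
    [1, 0, 0, -0.9, 0],
    [1, 0, 0, -0.9, 0],
    [1, 0, 0, -0.9, 0],
    [1, 0, 0, -0.9, 0],
    [1, 0, 0, -0.9, 0],
    [1, 0, 0, -0.9, 0],
    [1, 0, 0, -0.7, 0],
    [1, 0, 0, -0.3, 0],
    [1, 0, 0, 0, 0],
  ],
  force=30,
)

```text
time: 18.33
ee_pos: [0.5053, 0.3846, 0.262]
eef_rot: [0.865, -0.5, -0.001, 0.034]
ft_force: [-0.2, 0.3, -2.9]
width: 0.0435
```

```bash
python3 -c "
from h import *
plan([.541,-.140,.27],64.5)"
```

```text
t 18.33 pos [0.5053 0.3846 0.262 ] head -60.0 j7 -1.95 w 0.0435 F [-0.2  0.3 -2.9]
shift [15.74  7.68  0.7 ] turn 11.095352128673886 tilt [-0.036 -0.058 -0.998]
```

>>> carry_out(
  rows=[
    [1, 0.9, 0.46, 0.02, 0],
    [1, 0.95, 0.46, 0.02, 0],
    [1, 0.95, 0.46, 0.02, 0],
    [1, 0.95, 0.46, 0.02, 0],
    [1, 0.95, 0.46, 0.02, 0],
    [1, 0.95, 0.46, 0.02, 0],
    [1, 0.95, 0.46, 0.02, 0],
    [1, 0.95, 0.46, 0.02, 0],
    [1, 0.95, 0.46, 0.02, 0],
    [1, 0.95, 0.46, 0.02, 0],
    [1, 0.95, 0.46, 0.02, 0],
    [1, 0.9, 0.4, 0, 0],
  ],
)

```text
time: 19.33
ee_pos: [0.5248, -0.0021, 0.26]
eef_rot: [0.868, -0.494, -0.01, 0.04]
ft_force: [1.1, -0.3, -2.2]
width: 0.0441
```

```bash
python3 -c "
from h import *
plan([.541,-.140,.27],64.5)"
```

```text
t 19.33 pos [ 0.5248 -0.0021  0.26  ] head -59.2 j7 -1.22 w 0.0441 F [ 1.1 -0.3 -2.2]
shift [ 4.23  1.9  -0.09] turn 11.254505848982593 tilt [-0.057 -0.059 -0.997]
```

>>> carry_out(
  rows=[
    [1, 0.9, 0.42, 0, 0],
    [1, 0.9, 0.42, 0, 0],
    [1, 0.9, 0.42, 0, 0],
    [1, 0.6, 0.3, -0.1, 0],
    [1, 0, 0, 0, 1],
    [1, 0, 0, 0, 1],
    [1, 0, 0, 0, 1],
    [1, 0, 0, 0, 1],
    [1, 0, 0, 0, 1],
    [1, 0, 0, 0, 1],
    [1, 0, 0, 0, 1],
    [1, 0, 0, 0, 1],
    [1, 0, 0, 0, 1],
    [1, 0, 0, 0, 1],
    [1, 0, 0, 0, 0.5],
    [1, 0, 0, 0, 0],
  ],
)

```text
time: 20.67
ee_pos: [0.5214, -0.1286, 0.2446]
eef_rot: [-0.534, 0.843, 0.002, -0.055]
ft_force: [0.5, 0.2, -3.1]
width: 0.0444
```

```bash
python3 -c "
from h import *
plan([.541,-.140,.235],64.5)"
```

```text
t 20.67 pos [ 0.5214 -0.1286  0.2446] head -115.1 j7 -1.95 w 0.0444 F [ 0.5  0.2 -3.1]
shift [ 0.04 -0.77  0.28] turn 0.07383281411721328 tilt [-0.094 -0.055 -0.994]
```

```bash
cat >> h.py <<'E'
Rg=R.from_quat([.865,-.501,0,.033]); Tg=np.array([.5002,.3723,.0183])
def hub_now():
    """hub_top and hub axis predicted from rigid grasp"""
    s=read_state(); Rn=R.from_quat(s['eef_rot']); D=Rn*Rg.inv()
    o=Rg.inv().apply(np.array([.5035,.3733,.026])-Tg); o[0]=0
    top=s['ee_pos']+Rn.apply(o); z=D.apply([0,0,1]); a=np.radians(30); x=D.apply([np.cos(a),np.sin(a),0])
    print('hub top',top.round(4),'bottom',(top-.026*z).round(4),'z',z.round(3),'screw',np.degrees(np.arctan2(x[1],x[0])).round(1)); return top,z
E
python3 - <<'E'
from h import *
plan([.541,-.140,.235],64.5)
top,z=hub_now(); im=camera('wrist'); cv2.imwrite('pics/w8.png',cv2.resize(im[130:370,120:440],(800,600)))
print('pred px',proj('wrist',top),'spindle px',proj('wrist',[.541,-.14,.185]))
for q in ['hub_top','spindle_end']:
    for d in pinpoint(q,'wrist'): print(q,np.round(d['xy'],1).tolist(),round(d['conf'],2), ray('wrist',d['xy'],top[2] if q=='hub_top' else .185).round(4))
E
```

```text
t 20.67 pos [ 0.5214 -0.1286  0.2446] head -115.1 j7 -1.95 w 0.0444 F [ 0.5  0.2 -3.1]
shift [ 0.04 -0.77  0.28] turn 0.07383281411721328 tilt [-0.094 -0.055 -0.994]
hub top [ 0.5248 -0.1294  0.2522] bottom [ 0.524  -0.1307  0.2262] z [0.029 0.05  0.998] screw -25.1
pred px [[278.40839412 268.75462286]] spindle px [[274.46621875 194.33134491]]
hub_top [278.9, 265.2] 0.9 [ 0.5266 -0.1304  0.2522]
spindle_end [278.1, 190.6] 0.85 [ 0.5427 -0.1434  0.185 ]
```

View pics/w8.png

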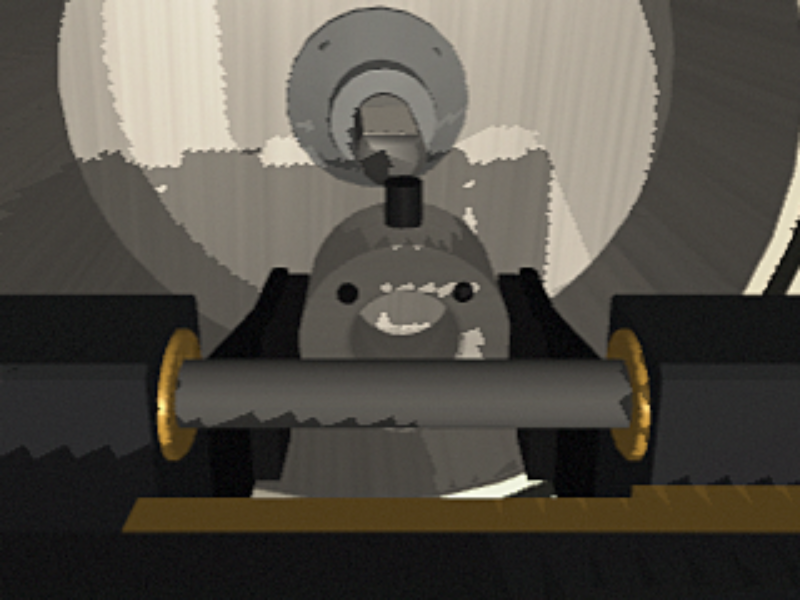

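The view shows the hub in the grip with its screw pointing up at (403,200). The spindle's flat faces the same way at (390,118), with the spindle end at (388,150), so the headings match. I'll move over the end.

```bash
python3 -c "
from h import *
plan([.5384,-.1391,.2106],64.5)"
```

```text
t 20.82 pos [ 0.5218 -0.1286  0.2452] head -114.9 j7 -1.95 w 0.0437 F [-0.3 -0.7 -2.3]
shift [-0.02 -0.72  1.11] turn 0.12159277358625786 tilt [-0.093 -0.055 -0.994]
```

>>> carry_out(
  rows=[
    [1, 0, -0.25, 0.1, 0.1],
    [1, 0, -0.25, 0.25, 0],
    [1, 0, -0.2, 0.3, 0],
    [1, 0, 0, 0.3, 0],
  ],
)

```text
time: 21.15
ee_pos: [0.5407, -0.1404, 0.2145]
eef_rot: [-0.534, 0.844, 0.0, -0.053]
ft_force: [-0.3, -0.8, -2.8]
width: 0.0435
```

Run:
```python
from h import *
plan([.5384,-.1391,.2106],64.5)
top,z=hub_now(); im=camera('wrist')
for q in ['hub_top','spindle_end']:
    for d in pinpoint(q,'wrist'): print(q,np.round(d['xy'],1).tolist(),round(d['conf'],2), ray('wrist',d['xy'],top[2] if q=='hub_top' else .185).round(4))
```

```text
t 21.15 pos [ 0.5407 -0.1404  0.2145] head -115.2 j7 -1.95 w 0.0435 F [-0.3 -0.8 -2.8]
shift [-0.02  0.08  0.13] turn 0.05187203546598766 tilt [-0.09  -0.056 -0.994]
hub top [ 0.544  -0.1412  0.2221] bottom [ 0.5434 -0.1426  0.1961] z [0.025 0.051 0.998] screw -25.1
hub_top [279.0, 267.1] 0.88 [ 0.5438 -0.1416  0.2221]
spindle_end [276.0, 238.9] 0.71 [ 0.5411 -0.1414  0.185 ]
spindle_end [281.0, 245.0] 0.58 [ 0.5357 -0.1424  0.185 ]
```

>>> carry_out(
  rows=[
    [1, -0.01, 0.09, 0.1, 0],
    [1, -0.01, -0.01, 0.15, 0],
    [1, -0.02, -0.015, 0.2, 0],
    [1, -0.01, -0.01, 0.1, 0],
    [1, 0, 0, 0, 0],
  ],
)

```text
time: 21.72
ee_pos: [0.5366, -0.1378, 0.1974]
eef_rot: [-0.534, 0.844, 0.001, -0.053]
ft_force: [0.4, -0.9, -3.2]
width: 0.0439
```

Run:
```python
from h import *
plan([.5385,-.1391,.1773],64.5)
top,z=hub_now(); camera('wrist')
for q in ['hub_top','spindle_end']:
    for d in pinpoint(q,'wrist'): print(q,np.round(d['xy'],1).tolist(),round(d['conf'],2), ray('wrist',d['xy'],top[2] if q=='hub_top' else .185).round(4))
```

```text
t 21.72 pos [ 0.5366 -0.1378  0.1974] head -115.2 j7 -1.96 w 0.0439 F [ 0.4 -0.9 -3.2]
shift [-0.05 -0.11  0.66] turn 0.06480919473568747 tilt [-0.091 -0.056 -0.994]
hub top [ 0.5399 -0.1387  0.205 ] bottom [ 0.5393 -0.14    0.1791] z [0.025 0.05  0.998] screw -25.1
hub_top [279.3, 264.5] 0.68 [ 0.5419 -0.1401  0.205 ]
spindle_end [281.1, 241.4] 0.53 [ 0.5437 -0.1439  0.185 ]
```

>>> carry_out(
  rows=[
    [1, -0.01, -0.05, 0.1, 0],
    [1, -0.015, -0.01, 0.15, 0],
    [1, -0.015, -0.01, 0.15, 0],
    [1, 0, 0, 0, 0],
  ],
)

```text
time: 22.2
ee_pos: [0.5389, -0.1386, 0.1856]
eef_rot: [-0.534, 0.844, 0.0, -0.053]
ft_force: [-0.0, -0.4, -2.2]
width: 0.0437
```

Run:
```python
from h import *
plan([.5385,-.1391,.1773],64.5)
top,z=hub_now(); print(read_state()['torque'])
```

```text
t 22.2 pos [ 0.5389 -0.1386  0.1856] head -115.2 j7 -1.96 w 0.0437 F [-0.  -0.4 -2.2]
shift [-0.01 -0.01  0.28] turn 0.05963516005672318 tilt [-0.089 -0.056 -0.994]
hub top [ 0.5422 -0.1395  0.1932] bottom [ 0.5416 -0.1408  0.1673] z [0.023 0.051 0.998] screw -25.1
[ 0.15760777 -0.09019607  0.00061959]
```

>>> carry_out(
  rows=[
    [1, -0.01, -0.01, 0.12, 0],
    [1, -0.01, -0.01, 0.1, 0],
    [1, 0, 0, 0.03, 0],
    [1, 0, 0, 0, 0],
  ],
)

```text
time: 22.53
ee_pos: [0.5388, -0.1388, 0.1767]
eef_rot: [-0.534, 0.844, 0.0, -0.053]
ft_force: [-0.0, -0.7, -3.0]
width: 0.0439
```

Run:
```python
from h import *
plan([.5385,-.1391,.1773],64.5)
top,z=hub_now(); print(read_state()['torque']); im=camera('wrist');cv2.imwrite('pics/w9.png',cv2.resize(im[190:310,200:360],(800,600),interpolation=cv2.INTER_CUBIC))
i=camera('side');x,y=proj('side',[.541,-.14,.185])[0].astype(int);print(x,y)
cv2.imwrite('pics/s9.png',cv2.resize(i[y-45:y+45,x-60:x+60],(800,600),interpolation=cv2.INTER_CUBIC))
```

```text
t 22.53 pos [ 0.5388 -0.1388  0.1767] head -115.2 j7 -1.97 w 0.0439 F [-0.  -0.7 -3. ]
shift [ 0.02  0.   -0.02] turn 0.060256871523881726 tilt [-0.09  -0.056 -0.994]
hub top [ 0.5421 -0.1396  0.1843] bottom [ 0.5415 -0.1409  0.1583] z [0.024 0.051 0.998] screw -25.1
[ 0.23629886 -0.08012552  0.01654532]
291 168
```

View pics/w9.png

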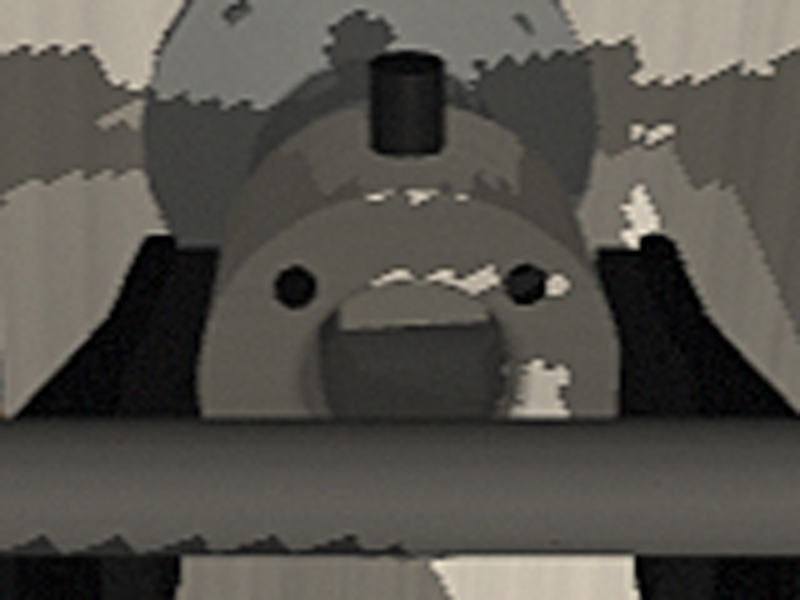

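View pics/s9.png

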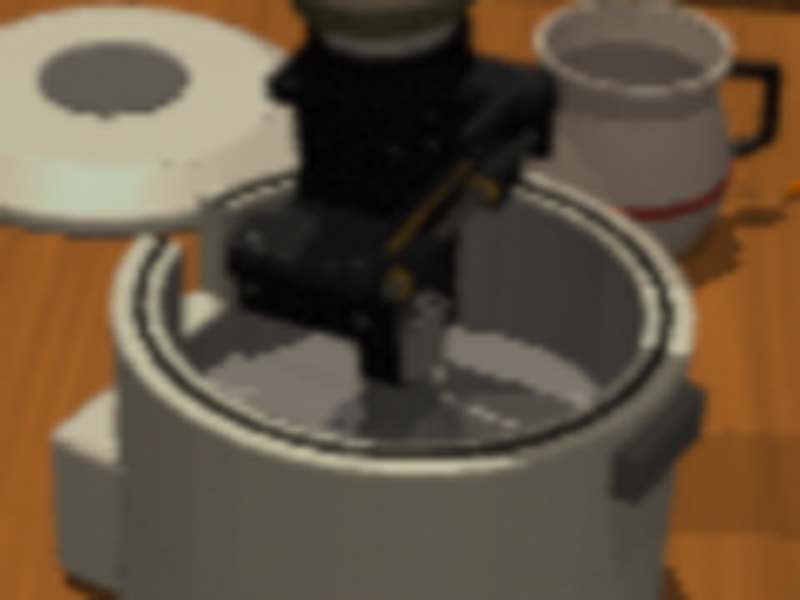

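Wrist view: the hub is on the spindle. The spindle end shows inside the bore at (412,365), centred and with its straight flat edge across at row 325 toward the screw at (407,100). The side view shows the gripper inside the bowl with the jug untouched. The estimates are in tolerance, so I'm handing in.

```bash
python3 -c "
from h import *
plan([.5385,-.1391,.1773]);hub_now();print(close_job());plan([.5385,-.1391,.1773])"
```

```text
t 22.63 pos [ 0.5389 -0.1388  0.177 ] head -115.2 j7 -1.97 w 0.0442 F [-0.6  0.1 -2.6]
shift [ 0.02  0.01 -0.01] turn None tilt [-0.089 -0.056 -0.994]
hub top [ 0.5422 -0.1396  0.1846] bottom [ 0.5416 -0.1409  0.1586] z [0.024 0.051 0.998] screw -25.1
the job is handed in; nothing more can be done
None
the job is handed in; nothing more can be done
```

The job is handed in at about 22.6 s, with the hub held on the spindle by the fingers. No verdict was reported.

- **Spindle:** I gripped it across the flat (opening about 16 mm) and turned it about 102° clockwise. It ended at a heading of about -25°, against the slot's roughly -26°, and I held it there for about 0.5 s before letting go.
- **Hub:** I took the look-alike nearest the base, gripped it crosswise to its set-screw and lowered it over the spindle's end without jamming.

Last checks, at hand-in:
- **Height:** the hub's top is at an estimated z of 0.1846 m, against 0.185 m for the spindle's end.
- **Screw heading:** it points at -25.1°, lined up with the flat in the close wrist picture.
- **Centring:** the spindle looks centred in the bore; the estimates put it within about 1.5 mm.
- **Grip:** 30 N set, with no sideways or jamming load on the wrist.

Two things were less clean:
- **Tilt:** the tool's tilt crept up to about 0.1 rad while moving. I put the hub's own tilt at about 0.056 rad, inside the 0.12 rad limit. I estimated that from the grip pose and did not measure it separately.
- **Spindle position:** the cameras disagreed on the spindle's position by up to about 10 mm. I used the position given by the grip.

I moved nothing near the rotor, bottle, jar or jug. I did not measure their positions again; only the jug showed in the last side picture.

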